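Fill the labelling machine's infeed lane with stock cartons

TASK

Switch the labelling machine off at its toggle, then set the small stock cartons lengthwise in the open mouth of its lane, against the fence, and feed every one of them along the fence until it is wholly under the guard: under the guard only the push stick may touch them, never the fingers, and they must stay against the fence. When all the small cartons are in, lay the push stick back squarely in the middle of its mat, standing on its foot, and then switch the machine on again with the toggle; leave everything else where it is.

Things in the scene. Friction and masses are not known exactly. Their poses are not given: they have to be found in the camera images.
- lane: Fixed infeed lane of the labelling machine, across the table beyond the cartons. x: feed direction (about world +y); y: from the fence towards the robot; z up. Origin: table height, fence's inner face, plane of the guard's entry. Steel bed x -200 to 330, y 0 to 75, top 12 above the table, open on the robot's side. Fence: aluminium rail along y = 0, 14 thick, 22 above the bed.
- entry (a point): Point at the guard's entry, on the fence's inner face at the bed's top (12 above the table), axes as the lane's. A carton lengthwise against the fence has its centre at y = 28 here; it is wholly under the guard with its centre at x = 45 or more. The open mouth for setting cartons down is x = -200 to 0.
- guard_mid (a point): Middle of the guard over the lane: an open frame of round steel bars 8 in diameter over the bed from x = 2 to 298 past the entry, undersides 88 above the table, tops 96; this point is at 92. Its posts behind the fence reach 100.
- stop (a point): Lane's end stop: the middle of its face, 318 past the entry. Just beyond it stands the grey machine (130 along the lane, 210 high plus a label roll up to 290).
- push_stick: Wooden push stick, 0.25 kg: flat heavy foot 170 long x 50 wide x 18 high, x = -55 to 115 (flat nose at 115 pushes), with an upright handle plate x = -30 to 26, 22 thick (y), up to 134 above the foot's underside. Origin: underside, beneath the handle; x to the nose, z up. The foot fits under the guard, the handle does not. Starts on the mat, nose about along the feed direction.
- foot_mid (a point): Point on the push stick: the middle of its foot's underside (x = 30 from the stick's origin).
- mat: Fixed black rubber mat, 200 (x) x 75 (y) x 4 thick, on the robot's right, where the push stick lives. Origin: centre of its underside.
- switch_box: Fixed grey box, 90 (x) x 70 (y) x 50 high, at the robot's far right, carrying the machine's isolator toggle. Origin: centre of its underside; x horizontal, along the toggle's throw.
- isolator (a joint): Angle of the isolator toggle, rad: 0 = on (leaning 0.45 rad towards the box's -x), 0.9 = off (leaning as far towards +x). It is over-centre: past the middle (0.45) it falls to that side by itself and stays. A push of about 1 N at the tip is enough. Pivot 54 above the table, over the box's centre.
- toggle_tip (a point): Point on the toggle's black tip, 58 from the pivot (about 106 above the table at either end of its throw); the tip is 18 in diameter and ends 8 further out.
- carton1: Closed plain cardboard stock carton with a paper tape strip, 90 long (x) x 56 wide (y) x 60 high, 0.13 to 0.27 kg; the cartons are all alike and two or three of the four are present (None if absent). Origin: centre of its underside; x along its length, z up. Starts on the table, in the row on the robot's left.
- carton2: Closed plain cardboard stock carton with a paper tape strip, 90 long (x) x 56 wide (y) x 60 high, 0.13 to 0.27 kg; the cartons are all alike and two or three of the four are present (None if absent). Origin: centre of its underside; x along its length, z up. Starts on the table, in the row on the robot's left.
- carton3: Closed plain cardboard stock carton with a paper tape strip, 90 long (x) x 56 wide (y) x 60 high, 0.13 to 0.27 kg; the cartons are all alike and two or three of the four are present (None if absent). Origin: centre of its underside; x along its length, z up. Starts on the table, in the row on the robot's left.
- carton4: Closed plain cardboard stock carton with a paper tape strip, 90 long (x) x 56 wide (y) x 60 high, 0.13 to 0.27 kg; the cartons are all alike and two or three of the four are present (None if absent). Origin: centre of its underside; x along its length, z up. Starts on the table, in the row on the robot's left.
- tape_roll: Bystander: roll of clear tape, 76 diameter, 24 high. Origin: centre of underside.
- spanner: Bystander: steel spanner, 160 long, lying flat. Origin: its underside, x along it.
- glue: Bystander: plastic bottle, 52 diameter, 130 high. Origin: centre of underside.
- mug: Bystander: white mug, 80 diameter, 90 high, behind the lane. Origin: centre of underside.
- low_box: Bystander: larger carton, 100 x 140 x 80 high, behind the lane. Origin: centre of underside.
- tin: Bystander: steel tin, 76 diameter, 85 high, behind the lane. Origin: centre of underside.
- hammer: Bystander: hammer, 240 long, on the robot's far right. Origin: its underside, x along it.
Not all that is in view belongs to the job. What is shaped like the carton1 but pink is not meant. What is shaped like the switch_box but green or pink is not meant.

How it is judged:
By the outcome, as a careful person would: the job done as asked, in the order asked, and still so for the second after the job is handed in, with the robot touching nothing.
Of carton1, carton2, carton3, carton4 only 2 to 3 are there at a start; the rules pass over those that are not, and their reading is None.
At some moment in a run one of push_stick may be knocked a few centimetres aside while the robot is not near it.
Once in a run the grip may slacken for a moment while it holds something.
It also fails if it takes over 210 s, if anything falls off the work surface, if the arm or the gripper's body presses on something with over 40 N, if the wrist force passes 120 N, or if a joint passes its speed limit or range.

ROBOT

A 7-joint arm with a two-finger parallel gripper is mounted at the origin on the work surface. World frame = base frame: x ahead of the robot, y to its left, z up, the work surface at z = 0. Lengths are in m, angles in rad, forces in N, time in s.
With the tool pointing down it reaches from about 0.4 to 0.85 m from the base axis. Payload 6.9 kg.
Tool frame: the origin (TCP) lies midway between the tips of the shut fingers; the grasp point (between the pads) lies behind it (ctrl.pinch_z is the z of the grasp point in the tool frame, in m); z points along the fingers, y is the direction in which the jaws open and shut (so a half turn about z gives the same grasp; the last joint's range is limited). The gripper opens to 85 mm and grips with 20 to 120 N. Pads are 22 mm wide; open, the fingers measure 114 mm over their backs; the gripper's body (76 mm by 85 mm) begins 54 mm behind the grasp point. The pads swing forward as they close: fully open they stand 13 mm farther back than shut.
Start: joints at [1.381, 0.507, -0.238, 1.5, 0.126, 1.149, -0.155], TCP at [0.182, -0.598, 0.231] pointing down, gripper open.
Joint ranges: [-3.08, 3.08], [-0.24, 2.05], [-1.43, 1.35], [0, 2.5], [-1.52, 4.66], [0.17, 1.96], [-2.89, 2.89]. Speed limits (rad/s): [2.39, 2.39, 3.14, 3.14, 3.14, 3.14, 3.14].

INTERFACE

Orientations are given as a unit quaternion [w, x, y, z].
In Python, from station import ctrl, get_state, vision, ticket, models gives the robot as it stands. Calls block until the motion is done:
- ctrl.movep(position, orientation): joint-space move of the TCP to a pose.
- ctrl.movel(position, frame=None, max_speed=0.15): straight line of the TCP; frame=None keeps the orientation; max_speed is the mean speed in m/s.
- ctrl.set_joints(angles): joint-space move.
- ctrl.ungrasp() and ctrl.close_gripper(force=None): open the fingers fully, or close them until they stop; force is the grip in N (None keeps the last).
- ctrl.pause(seconds).
- ctrl.ik(position, orientation): joint angles nearest the present ones, or None.
- get_state(): the state.
- vision.grab_frame(name): name is "side" or "top" or "wrist"; returns (picture, depth): 384x512x3 uint8, blue, green, red; 384x512 float32, m along the optical axis (not along the pixel's ray), 0 where there is no reading.
- vision.camera_info(name): a dict with "mtx" (3x3 intrinsics, pixels), "R" (3x3) and "t" (3): a world point X has camera coordinates R X + t; the wrist camera has in their place "hand_eye" (4x4, takes a point from camera to tool coordinates, whose origin is the TCP and whose axes are the flange's). Camera axes: x right, y down, z forward; pixel columns grow to the right and rows downward; lengths in m; the calibration is good to about 2 mm. The wrist camera is an equidistant fisheye: a pixel r from the principal point sees the ray r / f radians off the axis. A picture is of the moment at which its call begins: read the wrist's pose just before it. camera_info takes no time and is no camera call.
A pose or a line that the arm cannot do raises ctrl.Unreachable and nothing moves.
- ticket.close_job(): hands the job in, once; it reports no verdict.
Trained networks look in the newest picture that a camera, given by its name, has taken for a name from the list of things; names that differ only in an ending like _2 or _b are one class to them, and where a whole thing is asked for, a point or a joint stands for the part that bears it (a point fixed in the world has none). Each returns a list of dicts, best first, with "p" (0 to 1); they miss things now and then, are a little off and sometimes report something else, mostly with a low value. They report only what shows in the picture. A call takes as long as a camera call. They do not tell look-alikes from the thing itself.
- models.recognise(camera, target): "point" ([column, row] in pixels, amid what is visible of it).
- models.masks_of(camera, target): "mask" (384x512 bool, what is visible of it) and "point" ([column, row] in pixels, amid what is visible of it).
The state is a dict: "time": time; "qpos": joint angles; "qd": joint speeds; "tau": joint torques, N m; "tcp_pos": TCP position; "eef_rot": TCP orientation; "contact_force": force on the tool from outside, world axes, zero at the start; "wrist_torque": the same for the moment, N m; "width": finger opening in m.
Only numpy, scipy, OpenCV 4.12 (cv2) and the standard library are available. Lean on these libraries where they do the work, as an engineer would, in place of code of your own. Each camera call takes 0.05 s, during which the arm holds its last target. There are 200 camera calls.

## Working session

There is one attempt and no reset: what is moved stays moved. The work goes in short steps, each a Python script; the robot and the scene stay as the last script left them, time stands still between calls to the robot, and variables do not carry over. Pictures are saved under pics/ and viewed, about 12 in all and at most 16, crops included, and the job is handed in when it is done.

```bash
ls; mkdir -p pics; python3 - <<'E'
from station import ctrl,get_state,vision,ticket,models
import cv2,numpy as np
for n in("top","side"):
    p,d=vision.grab_frame(n); cv2.imwrite(f"pics/{n}0.png",cv2.resize(p,None,fx=1.5,fy=1.5)); np.savez(f"{n}0.npz",p=p,d=d)
    c=vision.camera_info(n); print(n,c)
    for t in ["push_stick","mat","switch_box","isolator","carton1","lane","hammer","glue","tape_roll","spanner"]:
        print(t,[(np.round(r["point"]).tolist(),round(r["p"],2)) for r in models.recognise(n,t)])
s=get_state();print(s);print(ctrl.pinch_z, vision.camera_info("wrist"))
E
```

```text
pics
top {'mtx': array([[422.31804401,   0.        , 267.60669542],
       [  0.        , 422.31804401, 190.50025591],
       [  0.        ,   0.        ,   1.        ]]), 'R': array([[-2.40017209e-02, -9.99707843e-01, -2.85421323e-03],
       [-9.88478023e-01,  2.41587199e-02, -1.49424073e-01],
       [ 1.49449371e-01, -7.65107832e-04, -9.88769083e-01]]), 't': array([-0.01334618,  0.49732461,  1.59189526])}
push_stick [([312.0, 201.0], 0.79), ([268.0, 118.0], 0.66), ([247.0, 209.0], 0.41)]
mat [([287.0, 201.0], 0.6)]
switch_box [([406.0, 214.0], 0.95), ([363.0, 267.0], 0.8), ([362.0, 192.0], 0.71)]
isolator [([373.0, 272.0], 0.37)]
carton1 [([247.0, 209.0], 0.88), ([179.0, 260.0], 0.8), ([301.0, 210.0], 0.73), ([137.0, 184.0], 0.63), ([188.0, 215.0], 0.56), ([397.0, 169.0], 0.41)]
lane [([196.0, 160.0], 0.83), ([393.0, 169.0], 0.61), ([304.0, 124.0], 0.28)]
hammer [([396.0, 168.0], 0.87)]
glue [([365.0, 232.0], 0.67)]
tape_roll [([332.0, 229.0], 0.54), ([307.0, 125.0], 0.52), ([220.0, 126.0], 0.29)]
spanner [([270.0, 119.0], 0.59), ([205.0, 237.0], 0.49)]
side {'mtx': array([[356.76
[... 1402 characters left out ...]
 -4.85480188e-06]), 'contact_force': array([ 0.21305866, -0.89300533,  0.44669488]), 'wrist_torque': array([0.02310726, 0.01445989, 0.00184072]), 'width': 0.08566486557196701}
-0.0187 {'mtx': array([[297.31863964,   0.        , 255.86297322],
       [  0.        , 297.31863964, 193.86442401],
       [  0.        ,   0.        ,   1.        ]]), 'hand_eye': array([[ 1.81975668e-04, -9.54261502e-01, -2.98973163e-01,
         7.66627650e-02],
       [ 9.99999922e-01,  2.78851007e-04, -2.81366814e-04,
         1.02662979e-03],
       [ 3.51866486e-04, -2.98973088e-01,  9.54261478e-01,
        -1.42128522e-01],
       [ 0.00000000e+00,  0.00000000e+00,  0.00000000e+00,
         1.00000000e+00]])}
```

View pics/top0.png

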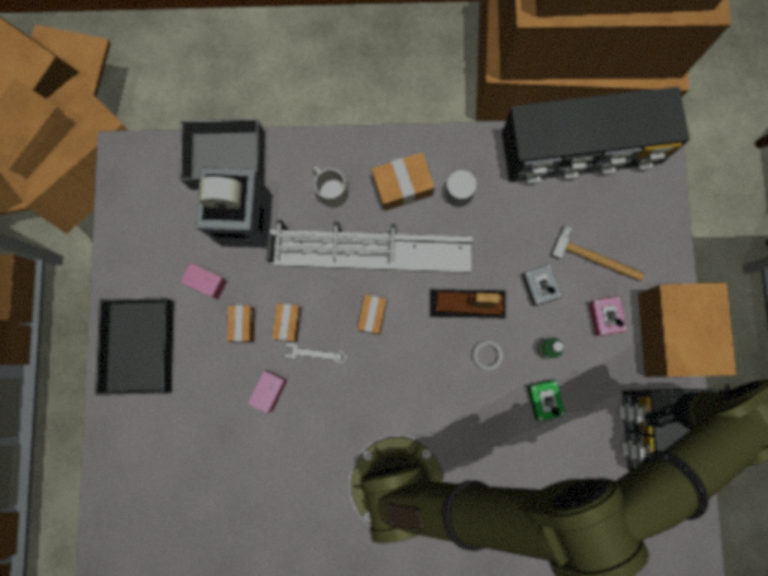

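View pics/side0.png

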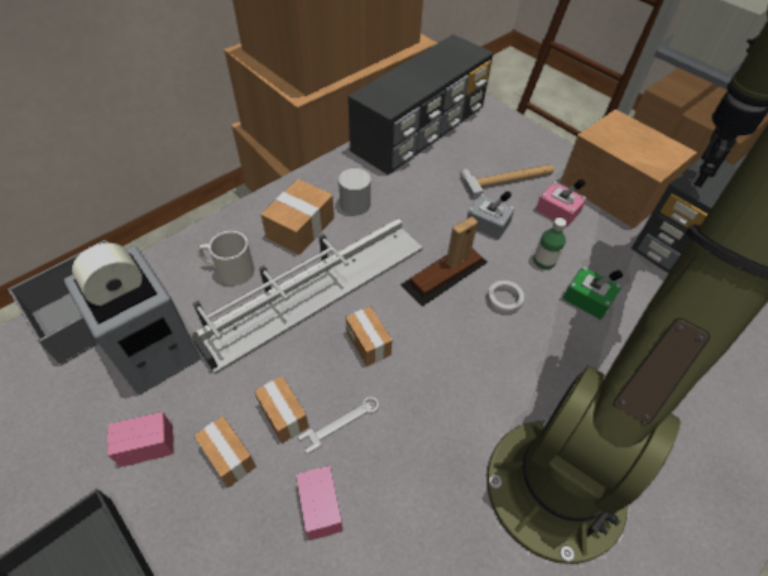

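The top view shows three tan cartons with tape (original pixels about 159,215; 191,215; 248,209), the stick on its mat at (312,201), and the grey switch box at (362,190). The lane's fence is on the far side. The side view agrees, and the pink and green items are decoys. Next I fit the geometry from depth.

```bash
cat > h.py <<'E'
from station import ctrl,get_state,vision,ticket,models
import cv2,numpy as np
from scipy.spatial.transform import Rotation as Rn
def cloud(n,f=None,pose=None):
    """world xyz per pixel (384x512x3), nan where none, plus picture"""
    if n=="wrist" and pose is None:
        s=get_state(); pose=(s["tcp_pos"],s["eef_rot"])
    p,d=f if f is not None else vision.grab_frame(n)
    c=vision.camera_info(n);K=c["mtx"]
    v,u=np.mgrid[:384,:512].astype(float)
    a=(u-K[0,2])/K[0,0];b=(v-K[1,2])/K[1,1]
    if n=="wrist":
        th=np.hypot(a,b)+1e-9;k=np.tan(np.minimum(th,1.4))/th;a,b=a*k,b*k
    P=np.stack([a*d,b*d,d],-1);P[d<=0]=np.nan
    if n=="wrist":
        T=c["hand_eye"];P=P@T[:3,:3].T+T[:3,3]
        w,x,y,z=pose[1];R=Rn.from_quat([x,y,z,w]).as_matrix()
        return P@R.T+pose[0],p
    return (P-c["t"])@c["R"],p
def rect(P,m):
    q=(P[m][:,:2]*1000).astype(np.float32)
    (cx,cy),(w,h),a=cv2.minAreaRect(q)
    if w<h:w,h,a=h,w,a+90
    a=(a+90)%180-90   # long axis angle, deg from world x
    return np.array([cx,cy])/1000,(round(w),round(h)),a,float(np.nanmedian(P[m][:,2])),len(q)
def blobs(P,m,nmin=25):
    n,l,s,_=cv2.connectedComponentsWithStats(m.astype(np.uint8))
    return [l==i for i in range(1,n) if s[i,4]>=nmin]
def quat(yaw):
    "tool down, jaws (tool y) along world direction yaw (rad from +x)"
    y=np.array([np.cos(yaw),np.sin(yaw),0]);z=np.array([0,0,-1.]);x=np.cross(y,z)
    q=Rn.from_matrix(np.stack([x,y,z],1)).as_quat();return np.array([q[3],q[0],q[1],q[2]])
E
python3 - <<'E'
from h import *
for n in("top","side"):
    f=np.load(n+"0.npz");P,p=cloud(n,(f["p"],f["d"]))
    hsv=cv2.cvtColor(p,cv2.COLOR_BGR2HSV)
    X,Y,Z=P[...,0],P[...,1],P[...,2]
    ws=(X>.3)&(X<.95)&(Y>-.65)&(Y<.7)
    H,S,V=hsv[...,0],hsv[...,1],hsv[...,2]
    print(n,"table z",np.nanmedian(Z[ws&(S<40)]))
    top=ws&(Z>.045)&(Z<.3)
    for m in blobs(P,top):
        print("tall",[np.round(v,3) if not isinstance(v,tuple) else v for v in rect(P,m)],np.round(np.nanmax(Z[m]),3),np.median(hsv[m],0))
    for m in blobs(P,ws&(Z>.008)&(Z<.045)):
        print("low",[np.round(v,3) if not isinstance(v,tuple) else v for v in rect(P,m)],np.median(hsv[m],0))
E
```

```text
top table z 0.0015087191898778694
tall [array([ 0.857, -0.483]), (346, 162), np.float64(-84.39), np.float64(0.168), np.int64(4599)] 0.182 [65. 17. 58.]
tall [array([0.755, 0.426]), (384, 221), np.float64(3.975), np.float64(0.204), np.int64(2896)] 0.294 [78. 16. 60.]
tall [array([ 0.773, -0.034]), (140, 104), np.float64(-73.296), np.float64(0.079), np.int64(994)] 0.09 [ 16. 144. 156.]
tall [array([0.77 , 0.154]), (104, 77), np.float64(9.608), np.float64(0.076), np.int64(218)] 0.102 [31.5 12.  96. ]
tall [array([ 0.749, -0.183]), (74, 74), np.float64(51.192), np.float64(0.084), np.int64(349)] 0.097 [ 60.   5. 159.]
tall [array([0.609, 0.139]), (298, 93), np.float64(86.278), np.float64(0.094), np.int64(499)] 0.108 [ 60.   6. 140.]
tall [array([0.523, 0.486]), (93, 56), np.float64(63.768), np.float64(0.059), np.int64(358)] 0.069 [166.  76. 158.]
tall [array([ 0.491, -0.385]), (90, 71), np.float64(16.082), np.float64(0.051), np.int64(391)] 0.119 [ 90.  10. 126.]
tall [array([ 0.385, -0.644]), (171, 12), np.float64(-0.015), np.float64(0.112), np.int64(628)] 0.157 [ 16. 152.  45.]
tall [arr
[... 7675 characters left out ...]
, np.float64(0.009), np.int64(53)] [ 23.   4. 175.]
low [array([0.401, 0.295]), (104, 47), np.float64(24.756), np.float64(0.027), np.int64(149)] [ 15. 107.  80.]
low [array([0.502, 0.485]), (104, 47), np.float64(-84.672), np.float64(0.027), np.int64(299)] [173. 117. 100.]
low [array([0.337, 0.251]), (31, 28), np.float64(-20.135), np.float64(0.009), np.int64(59)] [ 30.   4. 184.]
low [array([0.367, 0.392]), (55, 4), np.float64(88.851), np.float64(0.027), np.int64(129)] [ 15. 126.  80.]
low [array([0.4  , 0.574]), (159, 1), np.float64(0.204), np.float64(0.027), np.int64(193)] [60. 11. 23.]
low [array([0.476, 0.642]), (116, 6), np.float64(89.971), np.float64(0.027), np.int64(422)] [60.  9. 28.]
```

```bash
cat >> h.py <<'E'
def best(pos,yaw):
    q0=np.array(get_state()["qpos"]);c=[]
    for k in(0,np.pi):
        j=ctrl.ik(pos,quat(yaw+k))
        if j is not None:c.append((np.abs(np.array(j)-q0).max()+.3*abs(j[6]),k,j))
    if not c: raise RuntimeError(f"no ik {pos}")
    return min(c,key=lambda t:t[0])
def go(pos,yaw):
    _,k,j=best(pos,yaw);ctrl.movep(pos,quat(yaw+k))
def shot(name,P=None,p=None):
    cv2.imwrite(f"pics/{name}.png",p)
def show(n,m,P):
    r=rect(P,m);print(n,np.round(r[0],4),r[1],round(r[2],1),round(r[3],4),r[4])
E
python3 - <<'E'
from h import *
ctrl.close_gripper(force=30)
a=np.radians(16.6)
s=get_state();print(s["tcp_pos"],s["width"])
go([.47,-.39,.26],a+np.pi/2)
P,p=cloud("wrist");np.savez("w1.npz",P=P,p=p);cv2.imwrite("pics/w1.png",p)
X,Y,Z=P[...,0],P[...,1],P[...,2]
hsv=cv2.cvtColor(p,cv2.COLOR_BGR2HSV)
near=np.hypot(X-.492,Y+.384)<.075
show("box",near&(Z>.043)&(Z<.053),P)
m=near&(Z>.09)&(Z<.13);show("tip",m,P);print(P[m].mean(0),Z[m].max())
show("stickhandle",(np.hypot(X-.45,Y+.228)<.06)&(Z>.125)&(Z<.15),P)
s=get_state();print(s["time"],s["tcp_pos"],s["qpos"])
E
```

```text
[ 0.18217962 -0.59784655  0.2312897 ] -6.0457984438176865e-05
box [ 0.4922 -0.3847] (89, 70) 16.5 0.0495 2972
tip [ 0.4701 -0.3908] (24, 18) 19.9 0.111 379
[ 0.4711258  -0.39034463  0.10890337] 0.11664720156251585
stickhandle [ 0.4507 -0.2309] (56, 23) 84.8 0.137 1134
3.25 [ 0.46851793 -0.3918311   0.25979531] [ 0.83372213  0.46828372 -0.28654658  1.49271309  0.13848578  1.20081317
 -0.75784461]
```

View pics/w1.png

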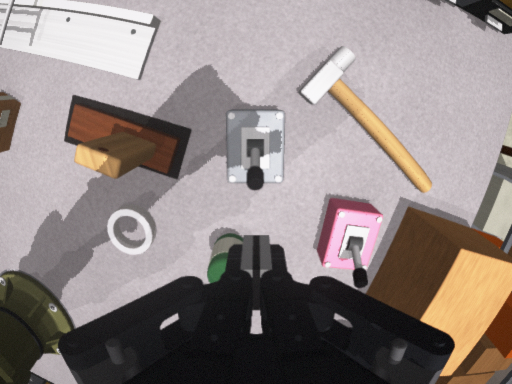

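The wrist view shows the grey box at (255,147), with its toggle leaning towards the robot (tip at 255,178). I push it outwards to switch the machine off, then check it and look at the lane.

```bash
cat >> h.py <<'E'
BC=np.array([.4922,-.3847]);BA=np.radians(16.5);bx=np.array([np.cos(BA),np.sin(BA)])
def toggle(sgn):
    st=BC-sgn*.062*bx;e=BC+sgn*.010*bx
    go([*st,.22],BA+np.pi/2);ctrl.movel([*st,.090]);ctrl.movel([*e,.090],max_speed=.08)
    print("force",np.round(get_state()["contact_force"],2));ctrl.movel([*(e-sgn*.03*bx),.095],max_speed=.1)
    ctrl.movel([*(e-sgn*.03*bx),.22])
def tipcheck():
    P,p=cloud("wrist");m=(np.hypot(P[...,0]-BC[0],P[...,1]-BC[1])<.06)&(P[...,2]>.09)&(P[...,2]<.13)
    if m.sum(): d=P[m].mean(0);print("tip x'",(d[:2]-BC)@bx,d[2],m.sum())
    return P,p
E
python3 - <<'E'
from h import *
toggle(1)
go([.45,-.39,.26],BA+np.pi/2);tipcheck()
ctrl.ungrasp()
# look at lane
go([.52,-.02,.33],np.radians(86.3)-np.pi/2)
P,p=cloud("wrist");np.savez("w2.npz",P=P,p=p);cv2.imwrite("pics/w2.png",p)
s=get_state();print(s["time"],s["tcp_pos"],s["qpos"])
E
```

```text
force [-22.66  -1.55  15.11]
tip x' 0.02433419957184829 0.11064587079544397 356
9.6917 [ 0.52008064 -0.02203514  0.3294362 ] [ 0.49567954  0.32334585 -0.70730574  1.59069979  0.21581582  1.30845425
 -0.31098967]
```

View pics/w2.png

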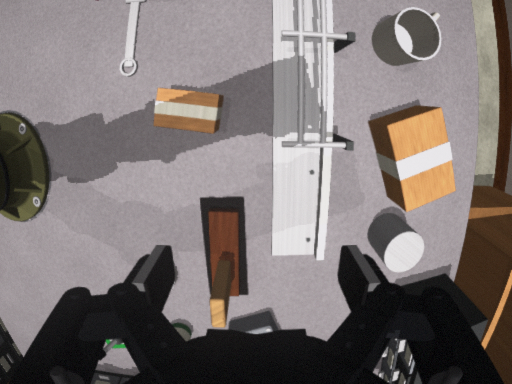

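```bash
python3 - <<'E'
from h import *
f=np.load("w2.npz");P,p=f["P"],f["p"]
X,Y,Z=P[...,0],P[...,1],P[...,2];V=cv2.cvtColor(p,cv2.COLOR_BGR2HSV)[...,2]
reg=(X>.54)&(X<.70)&(Y>-.25)&(Y<.35)
t=reg&(X<.53+.2)&(np.abs(Z-.034)<.006)&(V>90)
print("table z near",np.nanmedian(Z[(X>.45)&(X<.53)&(Y>-.05)&(Y<.3)]))
b=max(blobs(P,t),key=lambda m:m.sum());show("fence",b,P)
# fence strip fit: bin by Y
def edges(m,axis_y):
    out=[]
    for y in np.arange(-.17,.3,.01):
        k=m&(Y>=y)&(Y<y+.01)
        if k.sum()>8: out.append((y+.005,X[k].min(),X[k].max(),np.median(Z[k])))
    return np.array(out)
e=edges(b,1);c1=np.polyfit(e[:,0],e[:,1],1);c2=np.polyfit(e[:,0],e[:,2],1)
print("fence inner x=",c1,"outer",c2,"ang",90-np.degrees(np.arctan([c1[0],c2[0]])), (c2-c1)[1], np.std(e[:,1]-np.polyval(c1,e[:,0])))
bed=reg&(np.abs(Z-.012)<.006)&(V>90)
bb=max(blobs(P,bed),key=lambda m:m.sum());e=edges(bb,1);e=e[(e[:,0]<.05)]
c3=np.polyfit(e[:,0],e[:,1],1);print("bed near edge",c3,"z",np.median(e[:,3]),"Ymin",Y[bb].min())
g=reg&(Z>.08)&(Z<.11)
show("guard",g,P);
a=np.arctan(-c1[0]);u=np.array([np.sin(-a)*1,np.cos(a)]);u=np.array([c1[0],1])/np.hypot(c1[0],1);vn=np.array([-u[1],u[0]])
s=P[...,:2]@u;w=P[...,:2]@vn
print("u",u,"bed end s",np.percentile(s[bb],[0,.3,1]),"fence end s",np.percentile(s[b],[0,.3,1]),"guard s start",np.percentile(s[g],[0,.5,1,2]),"bed w",np.percentile(w[bb],[.5,99.5]),"fence w",np.percentile(w[b],[1,99]))
# guard transverse bars
for nm in ("top0","side0"):
    q=np.load(nm+".npz");Q,_=cloud(nm[:-1],(q["p"],q["d"]))
    r=(Q[...,0]>.53)&(Q[...,0]<.7)&(Q[...,1]>-.3)&(Q[...,1]<.36)
    k=r&(Q[...,2]>.08)&(Q[...,2]<.11);ss=Q[...,:2]@u
    kb=r&(np.abs(Q[...,2]-.012)<.006);ww=Q[...,:2]@vn
    kf=r&(np.abs(Q[...,2]-.034)<.006)&(np.abs(ww-np.median(w[b]))<.015)
    print(nm,"guard s",np.percentile(ss[k],[0,1,99,100]),"bed s",np.percentile(ss[kb&(ww>np.percentile(w[bb],1))&(ww<np.percentile(w[bb],99))],[0,.5,99.5,100]),"fence w",np.percentile(ww[kf],[2,50,98]), np.polyfit(Q[kf][:,1],Q[kf][:,0],1))
show("carton a",(np.hypot(X-.426,Y-.054)<.065)&(Z>.05)&(Z<.07),P)
show("carton b",(np.hypot(X-.411,Y-.272)<.065)&(Z>.05)&(Z<.07),P)
E
```

```text
table z near 0.39915988346141695
fence [ 0.623  -0.1134] (191, 16) 86.5 0.0333 1037
fence inner x= [0.06620767 0.62295771] outer [0.05565008 0.63641226] ang [86.21210819 86.81477053] 0.013454550346722938 0.0002820983932210705
bed near edge [0.05734383 0.54798078] z 0.011426286275095232 Ymin -0.21000489876348444
guard [0.6075 0.0908] (199, 95) 86.4 0.0949 2651
u [0.06606304 0.99781545] bed end s [-0.16937945 -0.16794398 -0.16486609] fence end s [-0.16730219 -0.16716016 -0.16483566] guard s start [0.03149577 0.03321535 0.03358862 0.03397523] bed w [-0.62196996 -0.54657301] fence w [-0.63623088 -0.62151572]
top0 guard s [0.0306074  0.03205526 0.39132794 0.39876877] bed s [-0.25904441 -0.21081685  0.34740533  0.38581536] fence w [-0.63552947 -0.62872048 -0.62076397] [0.0686497  0.62999034]
side0 guard s [0.03150635 0.03453791 0.39662906 0.39993514] bed s [-0.17779561 -0.16570744  0.37967405  0.39860125] fence w [-0.6390114  -0.62999281 -0.62148192] [0.06892601 0.63116382]
carton a [0.4266 0.0537] (91, 57) -13.4 0.0596 2465
carton b [0. 0.] (0, 0) 0.0 nan 0
  return np.nanmean(a, axis, out=out, keepdims=keepdims)
```

```bash
cat >> h.py <<'E'
LU=np.array([.065,1])/np.hypot(.065,1);LV=np.array([-LU[1],LU[0]]);LA=np.arctan2(LU[1],LU[0])
W0=np.array([.617,-.09])@LV;S0=.0315
def lane(x,y): return (S0+x)*LU+(W0+y)*LV
def tolane(xy): xy=np.asarray(xy);return np.stack([xy@LU-S0,xy@LV-W0],-1)
def F(): return np.array(get_state()["contact_force"])
def pick(c,ang,z=.027):
    yaw=np.radians(ang)+np.pi/2
    go([*c,.17],yaw);ctrl.movel([*c,z]);ctrl.close_gripper(force=40);ctrl.movel([*c,.19],max_speed=.25)
    print("picked width",round(get_state()["width"],4))
def place(x,z=.040):
    a=lane(x,28e-3+.007)
    go([*a,.19],LA+np.pi/2);print("w",round(get_state()["width"],4))
    ctrl.movel([*a,z+.02]);ctrl.movel([*a,z],max_speed=.05);ctrl.pause(.1);f0=F()
    for i in range(7):
        y=.033-.002*i;ctrl.movel([*lane(x,y),z],max_speed=.04);ctrl.pause(.05)
        f=(F()-f0)[:2]@LV
        if f>3:break
    print("fence contact at y",y,"f",round(f,2),np.round(F()-f0,1));ctrl.ungrasp();ctrl.pause(.1)
    ctrl.movel([*lane(x,y),.19],max_speed=.25)
def cartonview(P,c,zlo=.05,zhi=.07,r=.062):
    m=(np.hypot(P[...,0]-c[0],P[...,1]-c[1])<r)&(P[...,2]>zlo)&(P[...,2]<zhi)
    rr=rect(P,m);print("at lane",np.round(tolane(rr[0])*1000,1),rr[1],"ang rel",round((rr[2]-np.degrees(LA)+90)%180-90,1),"z",round(rr[3],4))
E
python3 - <<'E'
from h import *
pick([.411,.272],-7.5);place(-.050)
print(get_state()["time"])
go([*lane(-.16,.09),.25],LA+np.pi/2)
P,p=cloud("wrist");cv2.imwrite("pics/w3.png",p);np.savez("w3.npz",P=P,p=p)
cartonview(P,lane(-.05,.028),.062,.085)
s=get_state();print(s["time"],s["tcp_pos"])
E
```

```text
picked width 0.0554
w 0.0554
fence contact at y 0.027000000000000003 f 3.45 [-3.3  2.5  0.8]
18.8083
at lane [-50.   27.9] (91, 57) ang rel 0.1 z 0.0716
19.475 [ 0.52186842 -0.16197219  0.24871615]
```

View pics/w3.png

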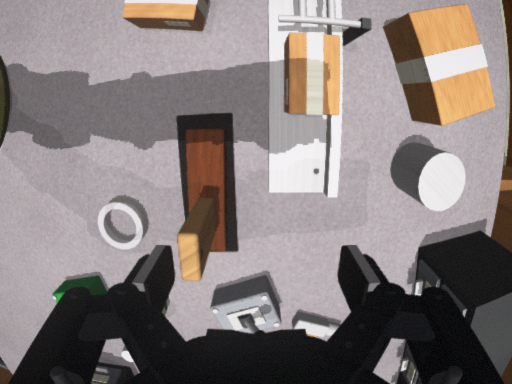

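Carton 1 sits against the fence. I set the second one down behind it and measure the stick and mat from near.

```bash
cat >> h.py <<'E'
def stickpose(P,p=None,zb=.004):
    "handle top rect + foot rect"
    X,Y,Z=P[...,0],P[...,1],P[...,2]
    reg=(X>.33)&(X<.56)&(Y>-.36)&(Y<-.05)
    h=reg&(np.abs(Z-zb-.134)<.008)
    hb=max(blobs(P,h,5),key=lambda m:m.sum());show("handle",hb,P)
    f=reg&(np.abs(Z-zb-.018)<.005)
    fb=[m for m in blobs(P,f,40)]
    k=np.any(fb,axis=0);show("foot",k,P)
    return rect(P,hb),rect(P,k)
def matpose(P,p):
    X,Y,Z=P[...,0],P[...,1],P[...,2];V=p.max(-1)
    m=(X>.36)&(X<.54)&(Y>-.33)&(Y<-.07)&(Z<.009)&(Z>-.004)&(V<45)
    m=np.any(blobs(P,m,40),axis=0);show("mat",m,P);return rect(P,m)
E
python3 - <<'E'
from h import *
f=np.load("w3.npz");stickpose(f["P"]);matpose(f["P"],f["p"])
f=np.load("top0.npz");P,p=cloud("top",(f["p"],f["d"]));matpose(P,p);stickpose(P)
pick([.4266,.0537],-13.2);place(-.146)
print(get_state()["time"])
go([.44,-.22,.30],LA+np.pi/2)
P,p=cloud("wrist");cv2.imwrite("pics/w4.png",p);np.savez("w4.npz",P=P,p=p)
for x in(-.05,-.146):cartonview(P,lane(x,.028),.062,.085,.048)
stickpose(P);matpose(P,p)
s=get_state();print(s["time"],s["tcp_pos"])
E
```

```text
handle [ 0.4501 -0.2293] (56, 23) 84.5 0.1371 1065
foot [ 0.4182 -0.2487] (260, 181) -79.0 0.0215 3915
mat [ 0.4545 -0.1717] (153, 72) 87.7 0.0035 1221
mat [ 0.4288 -0.1613] (156, 60) 62.7 0.0038 131
handle [ 0.4494 -0.2302] (54, 23) 87.1 0.1376 93
foot [ 0.4517 -0.1986] (169, 51) 85.0 0.0217 323
picked width 0.0558
w 0.0555
fence contact at y 0.027000000000000003 f 3.01 [-3.1 -1.4  1.6]
27.8667
at lane [-50.3  28. ] (91, 57) ang rel 0.1 z 0.0716
at lane [-145.3   27.9] (91, 57) ang rel -0.5 z 0.0716
handle [ 0.4593 -0.184 ] (55, 23) 85.2 0.1372 1122
foot [ 0.4721 -0.2115] (265, 237) 54.0 0.0216 3559
mat [ 0.4526 -0.1936] (196, 72) 87.3 0.0035 2069
28.7167 [ 0.44068584 -0.21931873  0.29870264]
```

View pics/w4.png

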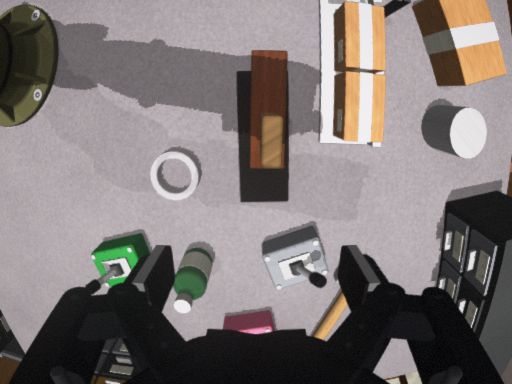

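The stick was knocked: it now overhangs the mat by about 30 mm (foot spans pixel rows 50–168 in this view). Both cartons are fine against the fence. I fit the stick by colour, grasp it, and feed the pair.

```bash
cat >> h.py <<'E'
def stick(P,p,zb=.004,lim=(.33,.56,-.36,-.03)):
    "returns origin xy, axis angle deg (nose direction ~ +90)"
    X,Y,Z=P[...,0],P[...,1],P[...,2];H,S,V=cv2.split(cv2.cvtColor(p,cv2.COLOR_BGR2HSV))
    reg=(X>lim[0])&(X<lim[1])&(Y>lim[2])&(Y<lim[3])
    h=max(blobs(P,reg&(np.abs(Z-zb-.134)<.007),5),key=lambda m:m.sum());rh=rect(P,h)
    fm=reg&(np.abs(Z-zb-.018)<.005)&(S>90)&(np.hypot(X-rh[0][0],Y-rh[0][1])<.16)
    fm=np.any(blobs(P,fm,60),axis=0);rf=rect(P,fm)
    a=np.radians(rf[2]%180);u=np.array([np.cos(a),np.sin(a)])
    oh=rh[0]+.002*u;of=rf[0]-.030*u
    print("handle",np.round(rh[0],4),rh[1],round(rh[2]%180,1),round(rh[3],3),"foot",np.round(rf[0],4),rf[1],round(rf[2]%180,1),round(rf[3],3),"origins",np.round(oh,4),np.round(of,4))
    return oh,of,np.degrees(a)
def push(n0,n1,off,z):
    "stick held; off = handle-centre-to-TCP offset along nose (TCP minus origin)"
    P0=lambda n,y:lane(n-.115+off,y)
    go([*P0(n0,.028),z+.08],LA+np.pi/2);print("tcp",get_state()["tcp_pos"],"w",get_state()["width"])
    ctrl.movel([*P0(n0,.028),z],max_speed=.1);print("f",np.round(F(),1))
    n=n0;k=int(np.ceil((n1-n0)/.05))
    for i in range(1,k+1):
        n=n0+(n1-n0)*i/k
        ctrl.movel([*P0(n,.028-.001*i/k),z],max_speed=.09)
        print("nose",round(n,3),"f",np.round(F(),1),"w",round(get_state()["width"],4))
E
python3 - <<'E'
from h import *
f=np.load("w4.npz");oh,of,a=stick(f["P"],f["p"])
print(lane(-.196-.117,.028),ctrl.ik([*lane(-.313,.028),.10],quat(LA+np.pi/2)) is not None,ctrl.ik([*lane(-.087,.028),.10],quat(LA+np.pi/2)) is not None)
go([.44,-.22,.25],np.radians(a)+np.pi/2)
P,p=cloud("wrist");np.savez("w5.npz",P=P,p=p);stick(P,p);matpose(P,p)
E
```

```text
handle [ 0.4593 -0.184 ] (55, 23) 85.2 0.137 foot [ 0.4622 -0.1526] (168, 50) 84.9 0.022 origins [ 0.4595 -0.182 ] [ 0.4596 -0.1825]
[ 0.57402952 -0.31940596] True True
handle [ 0.4594 -0.1845] (55, 22) 85.4 0.137 foot [ 0.4972 -0.1552] (168, 122) 85.8 0.021 origins [ 0.4596 -0.1825] [ 0.495  -0.1851]
mat [ 0.4536 -0.1917] (191, 73) 87.8 0.0035 1648
```

```bash
python3 - <<'E'
from h import *
a=np.radians(85.1);c=np.array([.4594,-.1843])
go([*c,.20],a+np.pi/2);ctrl.movel([*c,.15]);ctrl.movel([*c,.086],max_speed=.1)
ctrl.close_gripper(force=100);ctrl.movel([*c,.17])
s=get_state();print("w",s["width"],s["time"])
push(-.196,.030,-.002,.086+.008+.001)
s=get_state();print(s["time"],s["tcp_pos"])
P,p=cloud("wrist");cv2.imwrite("pics/w6.png",p)
E
```

```text
w 0.02084627243475467 32.0417
tcp [ 0.57349663 -0.31868407  0.17317271] w 0.020823480354743573
f [ 0.  -0.3 -2.6]
nose -0.151 f [-0.3 -0.4 -3.4] w 0.0207
nose -0.106 f [ 0.3  0.  -3.5] w 0.0209
nose -0.06 f [ 0.5 -0.6 -2.8] w 0.0209
nose -0.015 f [ 0.4  0.1 -1.8] w 0.0209
nose 0.03 f [-1.1 -1.1 -2.3] w 0.0209
36.9833 [ 0.58974813 -0.09352499  0.09498117]
```

View pics/w6.png

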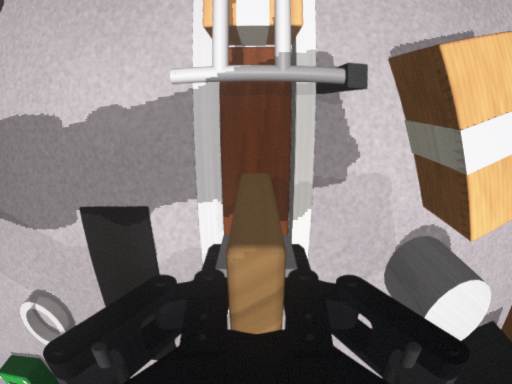

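```bash
python3 - <<'E'
from h import *
o=-.002
ctrl.movel([*lane(-.04-.115+o,.028),.096],max_speed=.15)
ctrl.movel([*lane(-.04-.115+o,.028),.22],max_speed=.2)
go([.57,-.27,.28],LA+np.pi/2);ctrl.pause(.2)
P,p=cloud("wrist");np.savez("w7.npz",P=P,p=p);cv2.imwrite("pics/w7.png",p)
matpose(P,p)
s=get_state();print(s["time"],s["tcp_pos"],s["width"])
E
```

```text
mat [ 0.4555 -0.1601] (90, 72) 86.0 0.0035 2075
39.225 [ 0.57011612 -0.26856787  0.27924013] 0.020714605382864192
```

View pics/w7.png

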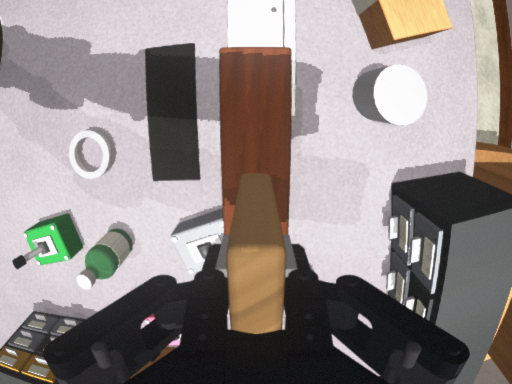

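```bash
python3 - <<'E'
from h import *
f=np.load("w7.npz");P,p=f["P"],f["p"]
V=p.max(-1);reg=np.zeros(V.shape,bool);reg[35:190,135:212]=1
print(V[60:180:20,175],np.round(P[60:180:20,175],3))
for t in(55,65,75):
    m=reg&(V<t);m=max(blobs(P,m),key=lambda m:m.sum());m&=np.isfinite(P[...,2]);show(f"mat{t}",m,P)
    q=P[m];ang=np.radians(87);  # oriented moments
    c=np.cov(q[:,:2].T);w,v=np.linalg.eigh(c);print("mean",q[:,:2].mean(0),"ang",np.degrees(np.arctan2(v[1,1],v[0,1]))%180,np.sqrt(12*w))
E
```

```text
[45 44 42 55 58 58] [[ 0.465 -0.119  0.003]
 [ 0.463 -0.148  0.003]
 [ 0.461 -0.177  0.003]
 [ 0.458 -0.206  0.003]
 [ 0.455 -0.235  0.003]
 [ 0.452 -0.264  0.005]]
mat55 [ 0.455  -0.1593] (120, 74) 86.1 0.0035 3147
mean [ 0.45632357 -0.15853413] ang 101.88735838355085 [0.06993798 0.0992858 ]
mat65 [ 0.4533 -0.1945] (195, 74) 87.6 0.0035 6204
mean [ 0.4545729  -0.19315042] ang 87.99200521716696 [0.07156217 0.19117213]
mat75 [ 0.4536 -0.1944] (196, 74) 87.9 0.0035 6373
mean [ 0.45449425 -0.19328735] ang 87.54509197085441 [0.07257063 0.19367196]
```

```bash
cat >> h.py <<'E'
MC=np.array([.454,-.194]);MA=np.radians(87.7);mu=np.array([np.cos(MA),np.sin(MA)])
def lay(o=-.002,z=.086):
    c=MC+(o-.030)*mu
    go([*c,.20],MA+np.pi/2);ctrl.movel([*c,z+.015],max_speed=.12);f0=F()[2]
    for d in(.004,.002,.001,0,-.001):
        ctrl.movel([*c,z+d],max_speed=.03);ctrl.pause(.05);f=F()[2]-f0
        if f>2:break
    print("down at",d,"f",f);ctrl.ungrasp();ctrl.pause(.1);ctrl.movel([*c,.22],max_speed=.25)
def looklay():
    go([.44,-.27,.30],LA+np.pi/2);ctrl.pause(.1)
    P,p=cloud("wrist");oh,of,a=stick(P,p)
    r=P[...,:2]
    print("foot_mid err mm (x,y mat):",np.round([((oh+.03*np.array([np.cos(np.radians(a)),np.sin(np.radians(a))])-MC)@v)*1000 for v in(mu,[-mu[1],mu[0]])],1),"ang",a-np.degrees(MA))
    return P,p
E
python3 - <<'E'
from h import *
lay();P,p=looklay();np.savez("w8.npz",P=P,p=p)
cartonview(P,lane(.12,.028),.062,.085,.048)
pick([.4115,.389],-1.3);place(-.052)
go([*lane(-.16,.09),.27],LA+np.pi/2)
P,p=cloud("wrist");cv2.imwrite("pics/w9.png",p);np.savez("w9.npz",P=P,p=p)
cartonview(P,lane(-.052,.028),.062,.085,.048)
stick(P,p)
s=get_state();print(s["time"],s["tcp_pos"])
E
```

```text
down at 0 f 5.90048913751898
handle [ 0.4529 -0.2263] (55, 22) 87.9 0.137 foot [ 0.454  -0.1944] (170, 50) 87.8 0.022 origins [ 0.453  -0.2243] [ 0.4529 -0.2243]
foot_mid err mm (x,y mat): [-0.3 -0.1] ang 0.08210449218749716
at lane [-31.5 621.5] (0, 0) ang rel -86.3 z nan
picked width 0.0557
w 0.0556
fence contact at y 0.027000000000000003 f 4.42 [-4.2  3.   0.3]
at lane [-51.5  28. ] (90, 57) ang rel -0.2 z 0.0716
handle [ 0.4532 -0.2261] (56, 22) 88.4 0.137 foot [ 0.4545 -0.1944] (170, 51) 87.8 0.021 origins [ 0.4532 -0.2241] [ 0.4534 -0.2244]
55.5833 [ 0.5218628  -0.16190864  0.26862408]
  return np.nanmean(a, axis, out=out, keepdims=keepdims)
```

View pics/w9.png

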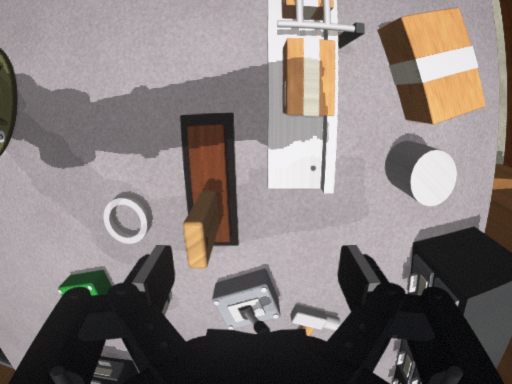

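```bash
python3 - <<'E'
from h import *
c=np.array([.4530,-.2262]);a=np.radians(87.8)
go([*c,.20],a+np.pi/2);ctrl.movel([*c,.15]);ctrl.movel([*c,.086],max_speed=.1)
ctrl.close_gripper(force=100);ctrl.movel([*c,.17]);print("w",get_state()["width"])
push(-.107,.022,-.002,.095)
ctrl.movel([*lane(-.045-.117,.028),.096],max_speed=.12)
ctrl.movel([*lane(-.045-.117,.028),.22],max_speed=.2)
# look along guard before laying the stick
go([.46,-.02,.30],LA+np.pi/2);ctrl.pause(.2)
P,p=cloud("wrist");cv2.imwrite("pics/w10.png",p);np.savez("w10.npz",P=P,p=p)
X,Y,Z=P[...,0],P[...,1],P[...,2];L=tolane(P[...,:2])
S=cv2.cvtColor(p,cv2.COLOR_BGR2HSV)[...,1]
m=(L[...,0]>-.12)&(L[...,0]<.32)&(L[...,1]>-.02)&(L[...,1]<.08)&(np.abs(Z-.072)<.005)
print("x",np.percentile(L[m][:,0],[.2,1,99,99.8]),"y",np.percentile(L[m][:,1],[.5,2,98,99.5]))
s=get_state();print(s["time"],s["tcp_pos"],s["width"])
E
```

```text
w 0.020727217082481382
tcp [ 0.57951344 -0.22983079  0.17300414] w 0.020991452500363827
f [ 0.8  0.  -2.5]
nose -0.064 f [ 0.3 -0.2 -3. ] w 0.0208
nose -0.021 f [ 0.3  0.2 -2.8] w 0.0207
nose 0.022 f [-0.2 -0.3 -2.4] w 0.0206
x [0.01027255 0.02613593 0.1965965  0.19922732] y [-0.01575906  0.01060536  0.05665457  0.05732145]
64.6917 [ 0.46034599 -0.02075321  0.29932264] 0.020737842017681446
```

View pics/w10.png

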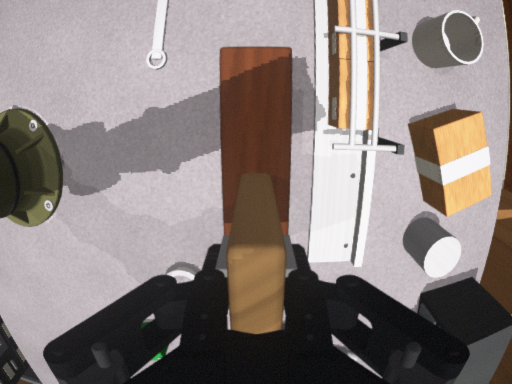

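```bash
python3 - <<'E'
from h import *
lay();P,p=looklay()
for n in("top","side"):
    P,p=cloud(n);L=tolane(P[...,:2]);Z=P[...,2]
    m=(L[...,0]>-.2)&(L[...,0]<.32)&(L[...,1]>-.012)&(L[...,1]<.08)&(np.abs(Z-.070)<.006)
    for x in np.arange(0,.32,.04):
        k=m&(L[...,0]>=x)&(L[...,0]<x+.04)
        if k.sum()>10:print(n,round(x,2),np.round(np.percentile(L[k][:,1],[2,98]),4),k.sum(),np.round(L[k][:,0].max(),3),np.round(L[k][:,0].min(),3))
print(get_state()["time"])
P,p=vision.grab_frame("side");cv2.imwrite("pics/s2.png",cv2.resize(p[150:330,60:330],None,fx=2.8,fy=2.8))
E
```

```text
down at 0 f 6.240420793157123
handle [ 0.4528 -0.2262] (55, 23) 87.0 0.137 foot [ 0.454  -0.1942] (170, 50) 87.5 0.022 origins [ 0.4529 -0.2242] [ 0.4527 -0.2242]
foot_mid err mm (x,y mat): [-0.2 -0.2] ang -0.1849014282226591
top 0.0 [0.0017 0.0564] 44 0.04 0.024
top 0.04 [0.0028 0.0574] 96 0.08 0.041
top 0.08 [0.0038 0.0569] 94 0.12 0.081
top 0.12 [0.0024 0.0575] 69 0.159 0.121
top 0.16 [0.0039 0.0577] 97 0.2 0.16
top 0.2 [0.0053 0.0574] 91 0.239 0.201
top 0.24 [0.0029 0.0584] 99 0.28 0.24
top 0.28 [0.0036 0.0585] 30 0.291 0.281
side 0.0 [0.0037 0.0556] 57 0.04 0.025
side 0.04 [0.003  0.0568] 154 0.079 0.04
side 0.08 [0.0031 0.0563] 166 0.12 0.08
side 0.12 [0.0042 0.0569] 134 0.16 0.12
side 0.16 [0.0042 0.0573] 181 0.2 0.16
side 0.2 [0.0042 0.057 ] 186 0.24 0.2
side 0.24 [0.0037 0.0577] 198 0.28 0.24
side 0.28 [0.0035 0.0573] 43 0.295 0.28
70.1833[ WARN:0@19.903] global loadsave.cpp:1063 imwrite_ Unsupported depth image for selected encoder is fallbacked to CV_8U.
```

View pics/s2.png

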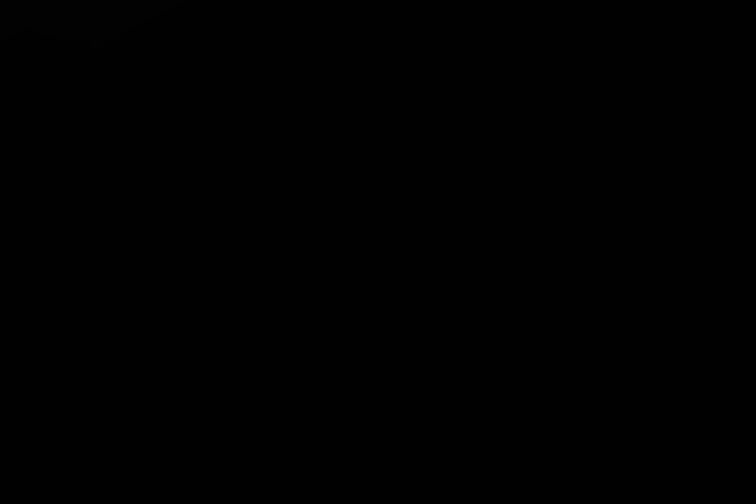

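That last picture was my slip (I saved the depth map). The numbers are good: the cartons run from lane x = 24 to 294, y = 0 to 57. Now I switch the machine on.

```bash
sed -i 's/e=BC+sgn\*.010\*bx/e=BC+sgn*.004*bx/' h.py; python3 - <<'E'
from h import *
go([.44,-.30,.27],BA+np.pi/2)
ctrl.close_gripper(force=30);toggle(-1)
go([.45,-.39,.27],BA+np.pi/2);P,p=tipcheck()
P,p=looklay();cv2.imwrite("pics/w11.png",p)
P,p=cloud("top");cv2.imwrite("pics/t2.png",cv2.resize(p,None,fx=1.5,fy=1.5));s=get_state();print(s["time"])
E
```

```text
force [ 7.87  0.89 -3.87]
tip x' -0.022519181018067987 0.10899549171709537 344
handle [ 0.4524 -0.227 ] (56, 22) 86.8 0.137 foot [ 0.4543 -0.1948] (170, 50) 87.7 0.022 origins [ 0.4525 -0.225 ] [ 0.453  -0.2247]
foot_mid err mm (x,y mat): [-1.   0.2] ang -0.04388732910156534
77.625
```

View pics/t2.png

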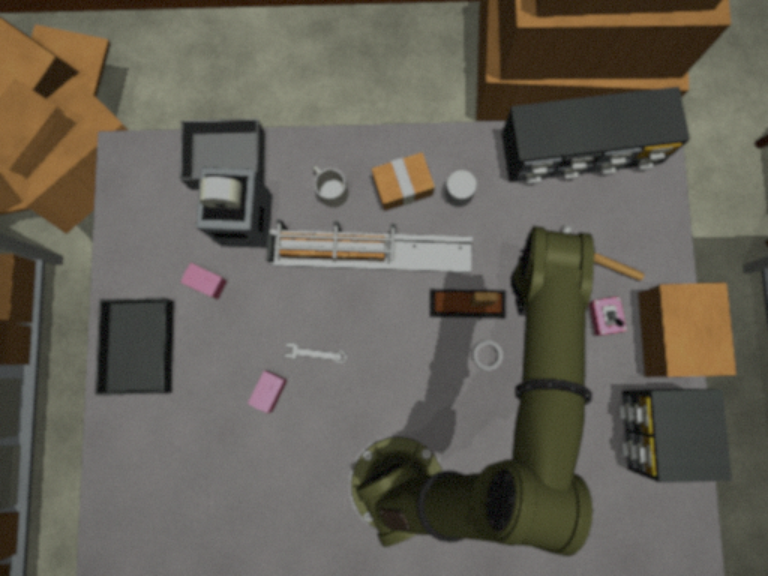

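The top view shows all three cartons under the guard (277–385, 245), the stick centred on its mat (468,302), and the visible bystanders where they were. I hand in the job.

```bash
python3 -c "
from h import *
ctrl.pause(.3);ticket.close_job()"
```

```text
the job is handed in; nothing more can be done
```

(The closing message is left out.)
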